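# Stack the washer and bushing on a tumbler-turner spindle

### The job

The spindle of the tumbler turner already carries its spacer. Thread the flat washer with the hole over the spindle so that it lies flat on the spacer, then thread the tall bushing over the spindle so that it stands upright on the washer, and let go of both. Leave the solid blank disc, which has no hole, where it is.

Things in the scene. Friction and masses are not known exactly. Their poses are not given: they have to be found in the camera images.
- seat (a point): Spindle drive: fixed black box 150 x 120 x 60 mm with an upright white spindle in the middle of its top, 16 mm thick, narrowing over its last 22 mm to a 6 mm tip. A grey spacer sleeve (44 mm across, 28 mm high) is fitted round its foot. This point: on the spindle's axis at the spacer's flat top, 88 mm above the table; z is up the spindle, whose tip is 44 mm above this point.
- washer_mid (a point): The flat dark rubber washer: a ring 60 mm outside, 34 mm hole, 10 mm thick, 25 g, lying flat on a fixed round wooden puck (44 mm across, 30 mm high), so its rim overhangs the puck by about 8 mm all round. This point: the centre of the ring, half-way up (5 mm above its underside); z is the ring's axis.
- bushing_mid (a point): The grey plastic bushing: a thick-walled tube 50 mm outside, 34 mm bore right through, 46 mm tall, 60 g, with two thin black bands, both ends alike, standing upright on another such puck (44 mm across, 30 mm high). This point: its centre, half-way up (23 mm above its underside); z is the tube's axis.
- blank_mid (a point): The blank: a solid dark rubber disc as large as the washer (60 mm across, 10 mm thick) but without a hole, lying on a third such wooden puck. To be left alone. This point is its centre, half-way up; z is its axis.
Mind the look-alikes: they are no part of the job. Of the things that look like the part that bears bushing_mid, the larger one is meant.

How it is judged:
By the outcome, as a careful person would: the job done as asked, in the order asked, and still so for the second after the job is handed in, with the robot touching nothing.
It also fails if it takes over 58 s, if anything falls off the work surface, if the arm or the gripper's body presses on something with over 40 N, if the wrist force passes 120 N, or if a joint passes its speed limit or range.

### The arm

A 6-joint arm with a two-finger parallel gripper is mounted at the origin on the work surface. World frame = base frame: x ahead of the robot, y to its left, z up, the work surface at z = 0. Lengths are in m, angles in rad, forces in N, time in s.
With the tool pointing down it reaches from about 0.3 to 0.875 m from the base axis. Payload 4.2 kg.
Tool frame: the origin (TCP) lies midway between the tips of the shut fingers; the grasp point (between the pads) lies 19 mm behind it (tcp_to_grasp is the z of the grasp point in the tool frame, in m); z points along the fingers, y is the direction in which the jaws open and shut (so a half turn about z gives the same grasp; the last joint's range is limited). The gripper opens to 85 mm and grips with 20 to 120 N. Pads are 22 mm wide; open, the fingers measure 114 mm over their backs; the gripper's body (76 mm by 85 mm) begins 54 mm behind the grasp point. The pads swing forward as they close: fully open they stand 13 mm farther back than shut.
Start: joints at [-1.139, 0.32, 1.565, -0, 1.257, -0.02], TCP at [0.251, -0.517, 0.231] pointing down, gripper open.
Joint ranges: [-3.11, 3.11], [-0.84, 2.01], [0.21, 2.61], [-1.34, 4.49], [0.05, 2.63], [-2.56, 2.56]. Speed limits (rad/s): [2.57, 2.57, 3.14, 3.14, 3.14, 3.14].

### API

Orientations are given as a unit quaternion [w, x, y, z].
In Python, from cell import state, camera, hand_in, find_in, tcp_to_grasp gives the robot as it stands.
- The arm moves only by the tool apply_moves, never from a script. Its argument "plan" is a list that holds one entry, the list of rows, each a list of 5 numbers: the shift along the tool's x, y, z in mm, then the turn about the tool's z in rad, then the opening, from 0 (shut) to 1 (fully open). In form: [[[dx, dy, dz, yaw, fingers], ...]]. A call has 1 to 10 rows; each row shifts and turns the commanded pose from where the row before left it, along the tool's axes as they then stand; what a row does not reach is not made up. A row lasts 1/8 s, in which the tool goes at most 62.5 mm and 10.7 degrees, less where a joint would pass 70% of its speed; a pose out of reach is approached as far as the arm can. A call is refused whole if a number of a shift passes 62.5 or a number of a turn 0.188, either way. A call with a gripper value outside its range is refused whole. The fingers move at their own pace and stop on an object; the grip force is fixed at half the most. Time passes only in rows, so rows that do not move let the fingers close. It gives the time, the measured TCP pose, the force and the opening at its end, in the units of the state.
- state(): the state, without advancing time (a new reading comes with each control period).
- camera(name): name is "side" or "top"; returns a dict with "image" (420x560x3 uint8, blue, green, red), "range_z" (420x560 float32, m along the optical axis (not along the pixel's ray), 0 where there is no reading), "K" (3x3 intrinsics, pixels), "position" and "attitude" of the camera in the world. Camera axes: x right, y down, z forward; pixel columns grow to the right and rows downward; lengths in m; the calibration is good to about 2 mm. A picture is of the moment at which its call begins.
- hand_in(): hands the job in, once; it reports no verdict.
Trained networks look in a picture, given as the dict that the camera call returned (one of the last four; its "shot" number tells which), for a name from the list of things; names that differ only in an ending like _2 or _b are one class to them, and where a whole thing is asked for, a point or a joint stands for the part that bears it (a point fixed in the world has none). Each returns a list of dicts, best first, with "p" (0 to 1); they miss things now and then, are a little off and sometimes report something else, mostly with a low value. They report only what shows in the picture. A call takes as long as a camera call. They do not tell look-alikes from the thing itself.
- find_in(target, picture): "uv" ([column, row] in pixels, amid what is visible of it).
The state is a dict: "clock": time; "joints": joint angles; "dq": joint speeds; "joint_efforts": joint torques, N m; "position": TCP position; "orientation": TCP orientation; "force": force on the tool from outside, world axes, zero at the start; "ft_torque": the same for the moment, N m; "finger_gap": finger opening in m.
Only numpy, scipy, OpenCV 4.12 (cv2) and the standard library are available. Lean on these libraries where they do the work, as an engineer would, in place of code of your own. Each camera call takes 0.05 s, during which the arm holds its last target.

## Working session

There is one attempt and no reset: what is moved stays moved. The work goes in short steps, Python scripts to look and compute and a tool call to move; the robot and the scene stay as the last step left them, time stands still between calls to the robot, and variables do not carry over. Pictures are saved under pics/ and viewed, and the job is handed in when it is done.

Besides the shell and the picture viewer there is one more tool, called after "Call:" by a JSON object that holds its "method" and its "body", one argument or row to a line. apply_moves: Moves the arm, as the interface text tells. Its arguments: {"type":"object","properties":{"plan":{"type":"array"}},"required":["plan"]}

```bash
mkdir -p pics; cat > h.py <<'E'
import numpy as np,cv2
from scipy.spatial.transform import Rotation as R
from cell import *
def Rc(a):
    a=np.array(a,float)
    if a.shape==(3,3): return a
    return R.from_quat([a[1],a[2],a[3],a[0]]).as_matrix()
def cloud(c):
    z=c["range_z"];K=np.array(c["K"]);v,u=np.mgrid[:z.shape[0],:z.shape[1]]
    P=np.stack([(u-K[0,2])/K[0,0]*z,(v-K[1,2])/K[1,1]*z,z],-1)
    W=P@Rc(c["attitude"]).T+np.array(c["position"]); W[z<=0]=np.nan
    return W
E
ls; python3 - <<'E'
from h import *
s=state();print({k:np.round(v,3).tolist() for k,v in s.items()},tcp_to_grasp)
for n in("top","side"):
    c=camera(n);cv2.imwrite(f"pics/{n}0.png",c["image"]);np.savez(f"{n}0.npz",**{k:v for k,v in c.items()})
    W=cloud(c);print(n,c["position"],c["attitude"],np.array(c["K"]).tolist())
    for t in("seat","washer_mid","bushing_mid","blank_mid"):
        for d in find_in(t,c)[:4]:
            u,v=[int(round(x)) for x in d["uv"]];print(t,(u,v),round(d["p"],2),np.round(W[v,u],3))
E
```

```text
h.py
pics
{'clock': 0.0, 'joints': [-1.139, 0.32, 1.566, -0.0, 1.257, -0.02], 'dq': [0.001, -0.0, 0.0, -0.0, 0.001, -0.001], 'joint_efforts': [0.001, -41.552, -23.416, 0.0, 0.008, -0.0], 'position': [0.251, -0.517, 0.23], 'orientation': [-0.001, 0.975, 0.224, -0.0], 'force': [0.178, 0.017, -0.442], 'ft_torque': [0.005, -0.04, -0.001], 'finger_gap': 0.085} -0.0187
top [0.3985544  0.03216624 0.86989704] [ 0.07195861 -0.69113715  0.7156628  -0.07055606] [[522.4201660268561, 0.0, 281.48490480756715], [0.0, 522.4201660268561, 210.32153781233464], [0.0, 0.0, 1.0]]
seat (404, 154) 0.89 [ 0.642 -0.163  0.087]
washer_mid (228, 164) 0.65 [0.65  0.117 0.039]
bushing_mid (163, 263) 0.91 [0.491 0.225 0.029]
bushing_mid (180, 317) 0.65 [ 0.405  0.203 -0.   ]
blank_mid (262, 253) 0.88 [0.5   0.064 0.037]
side [ 0.32584103 -0.45785493  0.41606445] [-0.47440645  0.85513868 -0.17740745  0.11046694] [[381.3908237175437, 0.0, 277.8979511950857], [0.0, 381.3908237175437, 208.68405055297904], [0.0, 0.0, 1.0]]
seat (409, 301) 0.63 [ 0.632 -0.206  0.061]
washer_mid (296, 202) 0.98 [0.631 0.118 0.031]
bushing_mid (211, 182) 0.94 [0.48  0.185 0.072]
bushing_mid (175, 214) 0.58 [0.404 0.171 0.026]
blank_mid (242, 231) 0.96 [0.495 0.051 0.04 ]
```

View pics/top0.png

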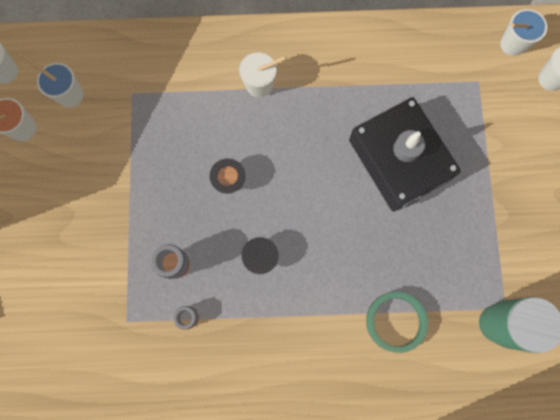

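View pics/side0.png

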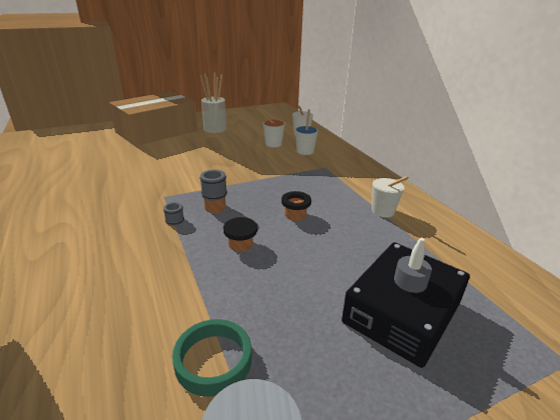

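The washer (ring with the puck showing through) is at top (228,176). Its look-alike is the blank, a solid disc at top (260,256). The large bushing is at top (170,261). Its look-alike is the small tube at top (186,318), and the green ring at (397,321) is also a distractor. Next I measure and make a close crop.

```bash
python3 - <<'E'
from h import *
from scipy.optimize import least_squares
def fit(P):
    f=lambda p:np.hypot(P[:,0]-p[0],P[:,1]-p[1])-p[2]
    r=least_squares(f,[*P[:,:2].mean(0),.03],loss="soft_l1",f_scale=.002);return np.round(r.x,4)
for n in("top","side"):
    c=dict(np.load(f"{n}0.npz",allow_pickle=True)); W=cloud(c)
    for name,xy,lo,hi,rad in(("washer",(.635,.117),.034,.05,.05),("blank",(.497,.06),.034,.05,.05),("bush",(.485,.215),.066,.09,.05),("small",(.405,.2),.02,.09,.05),("spacer",(.642,-.163),.082,.093,.035),("spindle",(.642,-.163),.1,.14,.04)):
        m=(np.hypot(W[...,0]-xy[0],W[...,1]-xy[1])<rad)&(W[...,2]>lo)&(W[...,2]<hi)
        P=W[m]
        if len(P)<8: print(n,name,len(P));continue
        h=cv2.minEnclosingCircle((P[:,:2]*1000).astype(np.float32))
        print(n,name,len(P),"med",np.round(np.median(P,0),4),"zmax",np.round(np.percentile(P[:,2],[5,50,95]),3),"enc",np.round(h[0],1),round(h[1],1))
        mm=P[:,2]>np.percentile(P[:,2],50)-.003
        print("    fit",fit(P))
im=cv2.imread("pics/top0.png")[130:340,130:290];cv2.imwrite("pics/crop.png",cv2.resize(im,None,fx=2.8,fy=2.8,interpolation=cv2.INTER_CUBIC))
E
```

```text
top washer 685 med [0.6303 0.1189 0.0391] zmax [0.036 0.039 0.041] enc [630.9 119.1] 30.0
    fit [0.6304 0.1187 0.0241]
top blank 1083 med [0.4967 0.0686 0.0393] zmax [0.037 0.039 0.042] enc [497.3  68.5] 30.0
    fit [0.4968 0.0684 0.021 ]
top bush 535 med [0.4894 0.2075 0.0748] zmax [0.069 0.075 0.077] enc [490.1 208.5] 26.0
    fit [0.4897 0.2076 0.0213]
top small 273 med [0.4033 0.1911 0.0313] zmax [0.024 0.031 0.034] enc [403.4 190.2] 18.3
    fit [0.4037 0.1893 0.0151]
top spacer 406 med [ 0.6522 -0.1688  0.0871] zmax [0.085 0.087 0.09 ] enc [ 657.7 -174.3] 21.8
    fit [ 0.6579 -0.1744  0.0159]
top spindle 122 med [ 0.6557 -0.1721  0.116 ] zmax [0.102 0.116 0.132] enc [ 658.2 -174.4] 7.8
    fit [ 0.6571 -0.1736  0.0048]
side washer 366 med [0.628  0.1134 0.0403] zmax [0.035 0.04  0.042] enc [629.3 116.7] 30.9
    fit [0.628  0.1141 0.0241]
side blank 615 med [0.4942 0.0622 0.0406] zmax [0.036 0.041 0.042] enc [495.8  66.5] 30.5
    fit [0.4947 0.0637 0.0224]
side bush 318 med [0.4884 0.1993 0.0742] zmax [0.067 0.074 0.077] enc [488.7 207.1] 26.2
    fit [0.4882 0.2044 0.0213]
side small 246 med [0.4021 0.182  0.0296] zmax [0.021 0.03  0.034] enc [401.9 189. ] 18.9
    fit [0.4023 0.187  0.0152]
side spacer 439 med [ 0.648  -0.1808  0.0882] zmax [0.083 0.088 0.09 ] enc [ 655.3 -176.1] 21.9
    fit [ 0.6537 -0.1761  0.0155]
side spindle 248 med [ 0.6539 -0.1795  0.1149] zmax [0.102 0.115 0.132] enc [ 656.5 -177. ] 7.9
    fit [ 0.6561 -0.1775  0.0049]
```

View pics/crop.png

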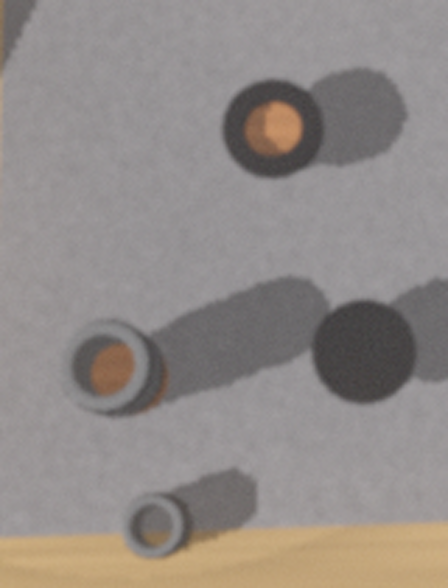

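```bash
cat >> h.py <<'E'
def go(x,y,z=None):
    s=state();p=np.array(s["position"]);q=s["orientation"]
    t=np.array([x,y,p[2] if z is None else z]);r=Rc(q)
    d=r.T@(t-p)*1000
    print("pos",np.round(p,4),"x axis",np.round(r[:,0],3),"zax",np.round(r[:,2],3),"gap",round(s["finger_gap"],4),"F",np.round(s["force"],1),"t",round(s["clock"],2),"-> delta mm",np.round(d,1))
E
python3 - <<'E'
from h import *
c=dict(np.load("top0.npz",allow_pickle=True)); W=cloud(c)
for v,u in((325,535),(325,500),(320,490),(80,258)): print(u,v,np.round(W[v,u],3))
go(.63,.118,.17)
E
```

```text
535 325 [ 0.376 -0.309  0.138]
500 325 [ 0.377 -0.275  0.106]
490 320 [ 0.384 -0.276  0.067]
258 80 [0.786 0.062 0.062]
pos [ 0.251  -0.5173  0.2313] x axis [0.9   0.437 0.   ] zax [ 0. -0. -1.] gap 0.0857 F [-0.4  0.6  0.5] t 0.5 -> delta mm [ 618.3 -406.1   61.3]
```

Call:
{"method": "apply_moves", "body": {
  "plan": [
    [[44,-29,0,0,1],[44,-29,0,0,1],[44,-29,0,0,1],[44,-29,0,0,1],[44,-29,0,0,1],[44,-29,0,0,1],[44,-29,0,0,1],[44,-29,0,0,1],[44,-29,5,0,1],[44,-29,5,0,1]]
  ]
}}

```text
clock: 1.75
position: [0.5211, -0.0628, 0.2215]
orientation: [0.0, 0.975, 0.224, 0.0]
force: [0.2, -0.5, -0.2]
finger_gap: 0.0852
```

Call:
{"method": "apply_moves", "body": {
  "plan": [
    [[44,-29,10,0,1],[44,-29,10,0,1],[44,-29,10,0,1],[44,-29,10,0,1],[0,0,10,0,1],[0,0,0,0,1],[0,0,0,0,1]]
  ]
}}

```text
clock: 2.62
position: [0.6277, 0.1157, 0.1719]
orientation: [0.0, 0.975, 0.223, 0.0]
force: [0.4, -0.7, 0.0]
finger_gap: 0.0853
```

```bash
python3 -c "
from h import *
go(.63,.118,.012)"
```

```text
pos [0.6277 0.1157 0.1719] x axis [0.9   0.435 0.   ] zax [ 0. -0. -1.] gap 0.0853 F [ 0.4 -0.7  0. ] t 2.62 -> delta mm [  3.   -1.1 159.9]
```

Call:
{"method": "apply_moves", "body": {
  "plan": [
    [[3,-1,30,0,1],[0,0,30,0,1],[0,0,30,0,1],[0,0,20,0,1],[0,0,0,0,1],[0,0,0,0,1]]
  ]
}}

```text
clock: 3.38
position: [0.631, 0.1185, 0.0629]
orientation: [0.0, 0.975, 0.224, 0.001]
force: [-0.3, 0.0, -0.0]
finger_gap: 0.0852
```

```bash
python3 - <<'E'
from h import *
go(.63,.118,.012)
a=[camera(n)["image"] for n in("side","top")]
o=[cv2.resize(a[0][130:270,210:390],(400,311)),cv2.resize(a[1][110:250,140:320],(400,311))]
cv2.imwrite("pics/w1.png",np.hstack(o))
E
```

```text
pos [0.631  0.1185 0.0629] x axis [0.9   0.436 0.002] zax [ 0.002  0.    -1.   ] gap 0.0852 F [-0.3  0.  -0. ] t 3.38 -> delta mm [-1.3 -0.  50.8]
```

View pics/w1.png

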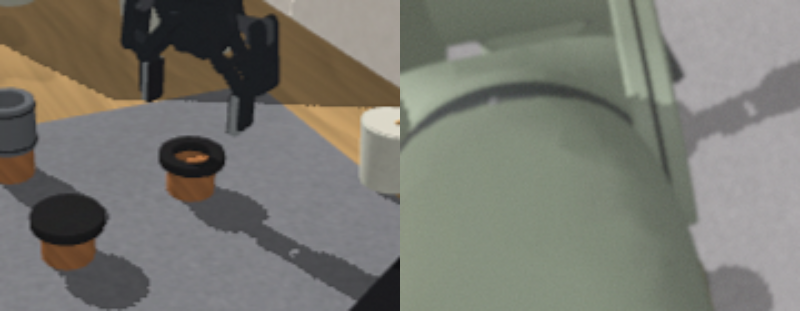

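The side crop shows the open fingers centred above the washer ring at crop (190,157), and the arm hides it in the top view. Now I descend.

Call:
{"method": "apply_moves", "body": {
  "plan": [
    [[-1,0,15,0,1],[0,0,15,0,1],[0,0,12,0,1],[0,0,8,0,1],[0,0,0,0,1],[0,0,0,0,1]]
  ]
}}

```text
clock: 4.22
position: [0.6297, 0.1187, 0.0116]
orientation: [0.0, 0.975, 0.224, 0.0]
force: [-0.2, 0.7, -0.0]
finger_gap: 0.0851
```

```bash
python3 - <<'E'
from h import *
go(.63,.118,.012)
a=[camera(n)["image"] for n in("side",)]
cv2.imwrite("pics/w2.png",cv2.resize(a[0][140:260,230:370],(700,600)))
E
```

```text
pos [0.6297 0.1187 0.0116] x axis [0.9   0.437 0.001] zax [ 0.001  0.    -1.   ] gap 0.0851 F [-0.2  0.7 -0. ] t 4.22 -> delta mm [-0.1  0.8 -0.4]
```

View pics/w2.png

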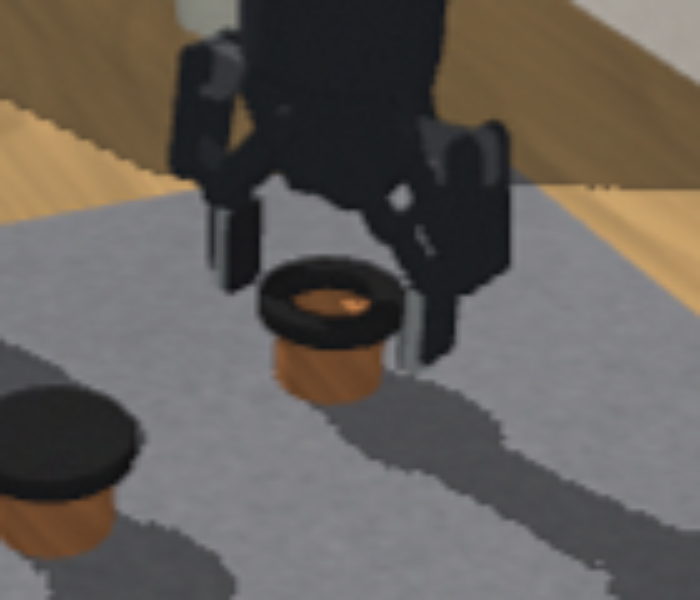

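The pads straddle the washer rim (crop x 260 to 405) with the tips below it. I close now.

Call:
{"method": "apply_moves", "body": {
  "plan": [
    [[0,0,0,0,0],[0,0,0,0,0],[0,0,0,0,0],[0,0,0,0,0],[0,0,0,0,0],[0,0,0,0,0],[0,0,0,0,0],[0,0,0,0,0]]
  ]
}}

```text
clock: 5.28
position: [0.6298, 0.1187, 0.0125]
orientation: [0.0, 0.975, 0.224, 0.001]
force: [-1.4, -0.5, 5.1]
finger_gap: 0.0575
```

Call:
{"method": "apply_moves", "body": {
  "plan": [
    [[0,0,-10,0,0],[0,0,-20,0,0],[0,0,-40,0,0],[0,0,-50,0,0],[0,0,-40,0,0],[0,0,0,0,0],[0,0,0,0,0]]
  ]
}}

```text
clock: 6.15
position: [0.6287, 0.1185, 0.1708]
orientation: [0.0, 0.975, 0.224, -0.001]
force: [0.3, 0.1, -1.5]
finger_gap: 0.0577
```

```bash
python3 - <<'E'
from h import *
go(.6575,-.175)
c=camera("side");print(find_in("washer_mid",c)[:2])
cv2.imwrite("pics/w3.png",cv2.resize(c["image"][80:260,210:390],(600,600)))
E
```

```text
pos [0.6287 0.1185 0.1708] x axis [ 0.9    0.437 -0.001] zax [-0.001 -0.    -1.   ] gap 0.0577 F [ 0.3  0.1 -1.5] t 6.15 -> delta mm [-1.022e+02  2.766e+02  1.000e-01]
[{'uv': [294.7, 122.7], 'p': 0.76}]
```

View pics/w3.png

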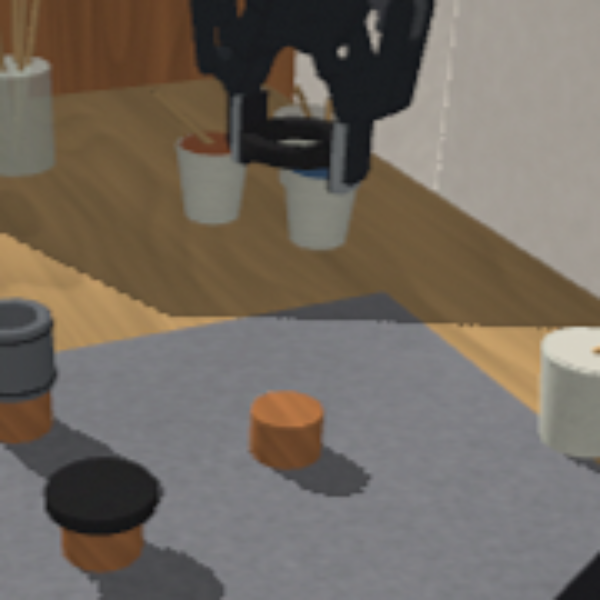

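The washer is held level and its puck is empty. I carry it over the spindle.

Call:
{"method": "apply_moves", "body": {
  "plan": [
    [[-8,22,0,0,0],[-16,42,0,0,0],[-18,50,0,0,0],[-18,50,0,0,0],[-18,50,0,0,0],[-16,42,0,0,0],[-8,20,0,0,0],[0,0,0,0,0],[0,0,0,0,0]]
  ]
}}

```text
clock: 7.38
position: [0.6578, -0.1729, 0.171]
orientation: [-0.001, 0.974, 0.224, -0.0]
force: [0.2, 0.1, 0.9]
finger_gap: 0.0577
```

```bash
python3 - <<'E'
from h import *
go(.6575,-.175,.0705)
c=camera("side");W=cloud(c)
cv2.imwrite("pics/w4.png",cv2.resize(c["image"][120:340,320:500],(490,600)))
m=(np.hypot(W[...,0]-.6575,W[...,1]+.175)<.037)&(W[...,2]>.18)&(W[...,2]<.205);P=W[m]
print(len(P),np.round(np.median(P,0),4),P.min(0),P.max(0))
E
```

```text
pos [ 0.6578 -0.1729  0.171 ] x axis [ 0.899  0.437 -0.   ] zax [-0.001  0.001 -1.   ] gap 0.0577 F [0.2 0.1 0.9] t 7.38 -> delta mm [ -1.2   1.9 100.5]
1419 [ 0.6536 -0.1784  0.198 ] [ 0.62731037 -0.21082959  0.18008249] [ 0.68700778 -0.14179149  0.20493289]
```

View pics/w4.png

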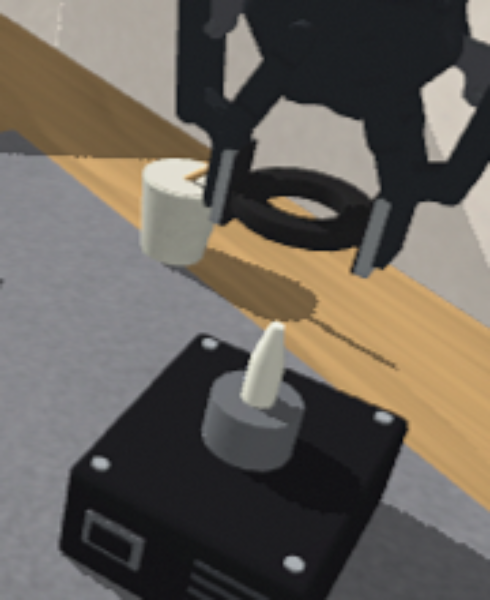

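The washer is about centred over the spindle (tip at crop (278,325)). I lower it.

Call:
{"method": "apply_moves", "body": {
  "plan": [
    [[-1,2,25,0,0],[0,0,20,0,0],[0,0,15,0,0],[0,0,10,0,0],[0,0,0,0,0],[0,0,0,0,0]]
  ]
}}

```text
clock: 8.18
position: [0.6586, -0.1764, 0.1021]
orientation: [0.0, 0.975, 0.224, 0.001]
force: [0.1, 0.2, 0.6]
finger_gap: 0.0578
```

```bash
python3 - <<'E'
from h import *
go(.6575,-.175,.0705)
c=camera("side")
cv2.imwrite("pics/w5.png",cv2.resize(c["image"][160:340,330:500],(567,600)))
E
```

```text
pos [ 0.6586 -0.1764  0.1021] x axis [0.9   0.437 0.001] zax [ 0.001 -0.    -1.   ] gap 0.0578 F [0.1 0.2 0.6] t 8.18 -> delta mm [-0.4 -1.8 31.6]
```

View pics/w5.png

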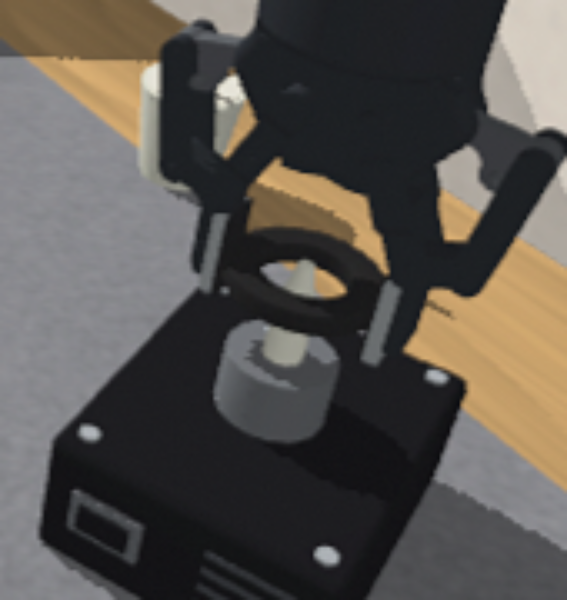

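The spindle tip is inside the hole (crop (303,270)). I continue down and release.

Call:
{"method": "apply_moves", "body": {
  "plan": [
    [[0,-1,12,0,0],[0,0,10,0,0],[0,0,6,0,0],[0,0,2,0,0],[0,0,0,0,0],[0,0,0,0,0]]
  ]
}}

```text
clock: 8.98
position: [0.6579, -0.1756, 0.0717]
orientation: [0.0, 0.975, 0.224, 0.0]
force: [-0.1, 0.1, -1.3]
finger_gap: 0.0578
```

```bash
python3 - <<'E'
from h import *
go(.6575,-.175,.0705)
c=camera("side")
cv2.imwrite("pics/w6.png",cv2.resize(c["image"][160:340,330:500],(567,600)))
E
```

```text
pos [ 0.6579 -0.1756  0.0717] x axis [0.9   0.437 0.001] zax [ 0.001 -0.    -1.   ] gap 0.0578 F [-0.1  0.1 -1.3] t 8.97 -> delta mm [-0.1 -0.7  1.2]
```

View pics/w6.png

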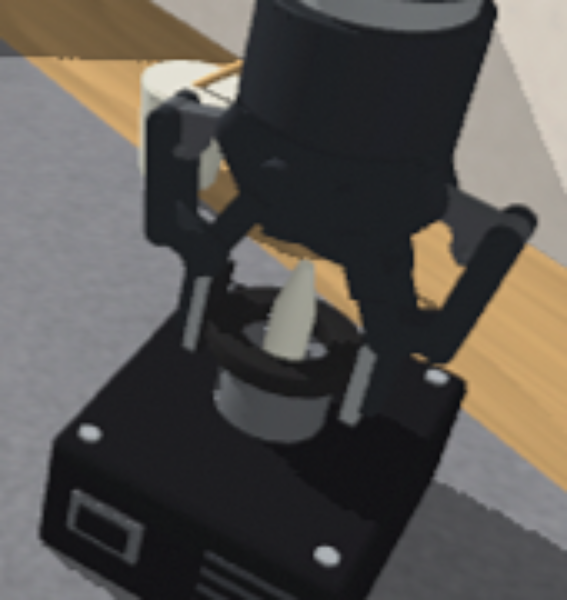

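The washer is on the spindle just above the spacer. I ease down 1 mm, open, then lift.

Call:
{"method": "apply_moves", "body": {
  "plan": [
    [[0,0,1,0,0],[0,0,0,0,0.8],[0,0,0,0,1],[0,0,0,0,1],[0,0,0,0,1],[0,0,0,0,1],[0,0,-10,0,1],[0,0,-30,0,1],[0,0,-40,0,1],[0,0,-40,0,1]]
  ]
}}

```text
clock: 10.28
position: [0.6576, -0.1755, 0.1923]
orientation: [0.0, 0.975, 0.224, 0.0]
force: [0.0, 0.1, -0.7]
finger_gap: 0.0855
```

```bash
python3 - <<'E'
from h import *
go(.4895,.208)
c=camera("side");W=cloud(c)
m=(np.hypot(W[...,0]-.6575,W[...,1]+.175)<.037)&(W[...,2]>.092)&(W[...,2]<.104);P=W[m]
print(len(P),np.percentile(P[:,2],[5,50,95]),cv2.minEnclosingCircle((P[:,:2]*1000).astype(np.float32)))
cv2.imwrite("pics/w7.png",cv2.resize(c["image"][160:340,330:500],(567,600)))
E
```

```text
pos [ 0.6576 -0.1755  0.1923] x axis [0.9   0.437 0.001] zax [ 0.001 -0.    -1.   ] gap 0.0855 F [ 0.   0.1 -0.7] t 10.28 -> delta mm [ 1.620e+01 -4.185e+02 -2.000e-01]
919 [0.09288558 0.09811619 0.09943319] ((656.5317993164062, -175.62913513183594), 30.408370971679688)
```

View pics/w7.png

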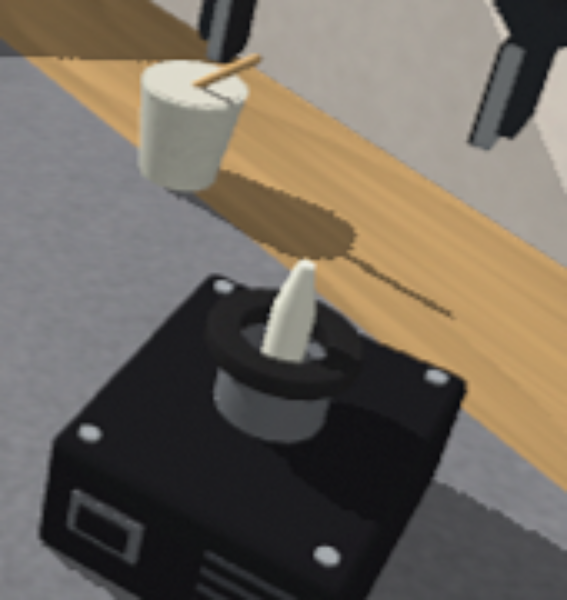

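The washer lies flat and centred (top 98 mm, centre (656.5,−175.6)). Next is the bushing.

Call:
{"method": "apply_moves", "body": {
  "plan": [
    [[0,-20,0,0,1],[2,-45,0,0,1],[2,-50,0,0,1],[2,-50,0,0,1],[2,-50,0,0,1],[2,-50,0,0,1],[2,-50,0,0,1],[2,-50,0,0,1],[2,-40,0,0,1],[0,-13,0,0,1]]
  ]
}}

```text
clock: 11.58
position: [0.487, 0.2092, 0.1894]
orientation: [0.0, 0.974, 0.226, -0.001]
force: [0.7, 0.1, 0.1]
finger_gap: 0.0857
```

Call:
{"method": "apply_moves", "body": {
  "plan": [
    [[0,0,30,0,1],[0,0,30,0,1],[0,0,0,0,1],[0,0,0,0,1]]
  ]
}}

```text
clock: 12.08
position: [0.49, 0.2073, 0.131]
orientation: [0.0, 0.975, 0.224, 0.0]
force: [0.8, -0.8, 0.4]
finger_gap: 0.0852
```

```bash
python3 - <<'E'
from h import *
go(.4895,.208,.038)
c=camera("side")
cv2.imwrite("pics/b1.png",cv2.resize(c["image"][90:260,130:310],(600,567)))
E
```

```text
pos [0.49   0.2073 0.131 ] x axis [0.9   0.436 0.001] zax [ 0.001  0.    -1.   ] gap 0.0852 F [ 0.8 -0.8  0.4] t 12.07 -> delta mm [-0.2 -0.9 93. ]
```

View pics/b1.png

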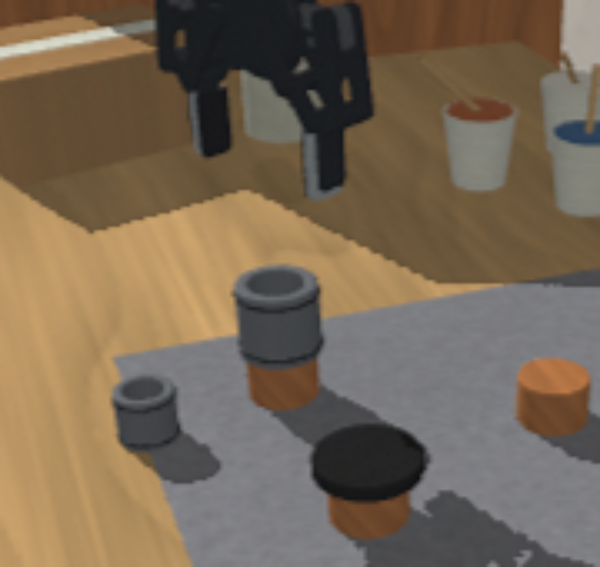

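The open fingers stand above the large bushing (crop (278,315)), with the small one to the left at (147,410). I descend and close.

Call:
{"method": "apply_moves", "body": {
  "plan": [
    [[0,-1,25,0,1],[0,0,25,0,1],[0,0,20,0,1],[0,0,15,0,1],[0,0,8,0,1],[0,0,0,0,1],[0,0,0,0,1]]
  ]
}}

```text
clock: 13.0
position: [0.4897, 0.2086, 0.038]
orientation: [-0.0, 0.975, 0.224, 0.001]
force: [-0.3, -0.5, 0.1]
finger_gap: 0.0857
```

```bash
python3 - <<'E'
from h import *
go(.4895,.208,.038)
c=camera("side")
cv2.imwrite("pics/b2.png",cv2.resize(c["image"][130:250,150:290],(700,600)))
E
```

```text
pos [0.4897 0.2086 0.038 ] x axis [0.9   0.437 0.001] zax [ 0.001  0.    -1.   ] gap 0.0857 F [-0.3 -0.5  0.1] t 13.0 -> delta mm [-0.4  0.5 -0. ]
```

View pics/b2.png

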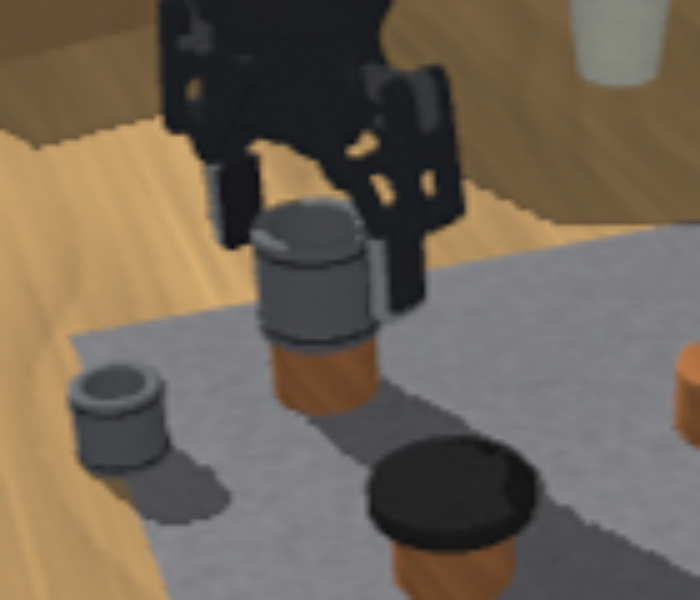

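The pads straddle the bushing's upper part. I close and lift.

Call:
{"method": "apply_moves", "body": {
  "plan": [
    [[0,0,0,0,0],[0,0,0,0,0],[0,0,0,0,0],[0,0,0,0,0],[0,0,0,0,0],[0,0,0,0,0],[0,0,0,0,0],[0,0,0,0,0],[0,0,0,0,0]]
  ]
}}

```text
clock: 14.18
position: [0.4893, 0.2085, 0.038]
orientation: [-0.0, 0.975, 0.224, 0.0]
force: [-1.6, 0.3, 5.5]
finger_gap: 0.0492
```

Call:
{"method": "apply_moves", "body": {
  "plan": [
    [[0,0,-10,0,0],[0,0,-20,0,0],[0,0,-40,0,0],[0,0,-50,0,0],[0,0,-40,0,0],[0,0,0,0,0],[0,0,0,0,0]]
  ]
}}

```text
clock: 15.05
position: [0.4884, 0.2082, 0.1967]
orientation: [0.0, 0.975, 0.224, -0.001]
force: [0.4, -0.6, -0.9]
finger_gap: 0.0493
```

```bash
python3 - <<'E'
from h import *
go(.6575,-.175)
c=camera("side")
cv2.imwrite("pics/b3.png",cv2.resize(c["image"][60:240,130:310],(600,600)))
E
```

```text
pos [0.4884 0.2082 0.1967] x axis [ 0.9    0.437 -0.001] zax [-0.001 -0.001 -1.   ] gap 0.0493 F [ 0.4 -0.6 -0.9] t 15.05 -> delta mm [-15.2 418.5   0. ]
```

View pics/b3.png

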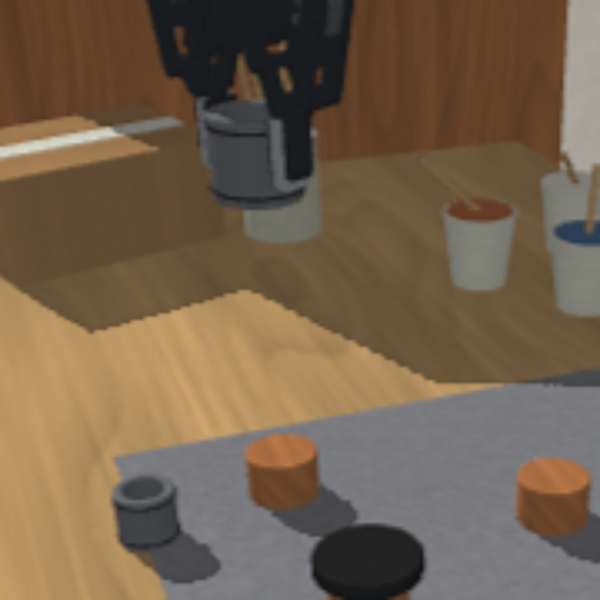

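The bushing is held upright and its puck is empty. I carry it over.

Call:
{"method": "apply_moves", "body": {
  "plan": [
    [[0,20,0,0,0],[-2,45,0,0,0],[-2,50,0,0,0],[-2,50,0,0,0],[-2,50,0,0,0],[-2,50,0,0,0],[-2,50,0,0,0],[-2,50,0,0,0],[-2,40,0,0,0],[0,13,0,0,0]]
  ]
}}

```text
clock: 16.35
position: [0.657, -0.1781, 0.1954]
orientation: [-0.0, 0.975, 0.222, -0.001]
force: [-0.3, 0.4, -0.1]
finger_gap: 0.0491
```

Call:
{"method": "apply_moves", "body": {
  "plan": [
    [[0,0,20,0,0],[0,0,10,0,0],[0,0,0,0,0],[0,0,0,0,0]]
  ]
}}

```text
clock: 16.85
position: [0.6574, -0.1743, 0.168]
orientation: [0.0, 0.975, 0.224, 0.0]
force: [0.0, -0.4, -0.2]
finger_gap: 0.049
```

```bash
python3 - <<'E'
from h import *
go(.6575,-.175,.1065)
c=camera("side");W=cloud(c)
cv2.imwrite("pics/b4.png",cv2.resize(c["image"][120:340,320:500],(490,600)))
E
```

```text
pos [ 0.6574 -0.1743  0.168 ] x axis [0.899 0.437 0.001] zax [ 0.001 -0.    -1.   ] gap 0.049 F [ 0.  -0.4 -0.2] t 16.85 -> delta mm [-0.3  0.6 61.5]
```

View pics/b4.png

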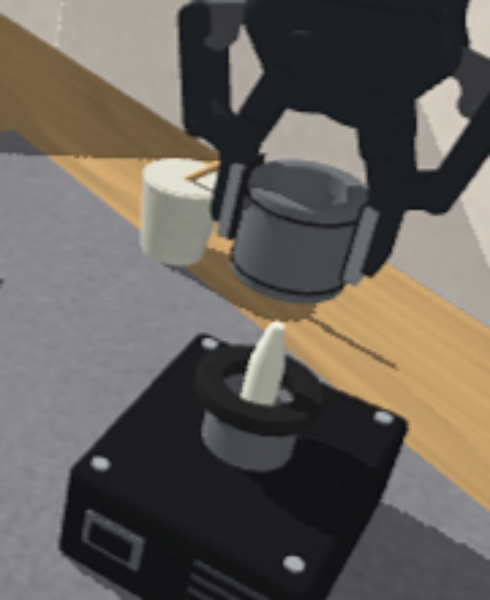

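The bushing is upright and aligned over the spindle tip (crop (277,325)), so I lower it to just above the washer.

Call:
{"method": "apply_moves", "body": {
  "plan": [
    [[0,1,15,0,0],[0,0,12,0,0],[0,0,12,0,0],[0,0,10,0,0],[0,0,8,0,0],[0,0,3,0,0],[0,0,0,0,0],[0,0,0,0,0]]
  ]
}}

```text
clock: 17.9
position: [0.6579, -0.1756, 0.1078]
orientation: [0.0, 0.975, 0.224, 0.0]
force: [-0.2, -0.6, 0.3]
finger_gap: 0.0494
```

```bash
python3 - <<'E'
from h import *
go(.6575,-.175,.1065)
c=camera("side")
cv2.imwrite("pics/b5.png",cv2.resize(c["image"][160:340,330:500],(567,600)))
E
```

```text
pos [ 0.6579 -0.1756  0.1078] x axis [0.9   0.437 0.001] zax [ 0.001 -0.    -1.   ] gap 0.0494 F [-0.2 -0.6  0.3] t 17.9 -> delta mm [-0.1 -0.8  1.3]
```

View pics/b5.png

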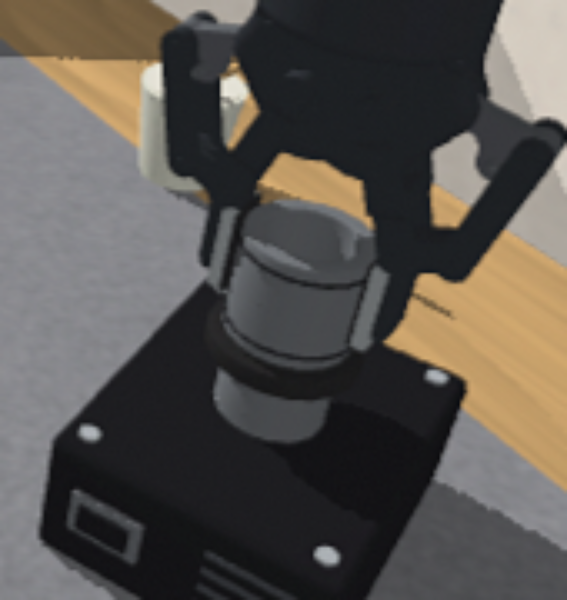

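The bushing sits about 1–2 mm above the washer. I go down 1.5 mm, release and withdraw.

Call:
{"method": "apply_moves", "body": {
  "plan": [
    [[0,0,1.5,0,0],[0,0,0,0,0],[0,0,0,0,0.8],[0,0,0,0,1],[0,0,0,0,1],[0,0,0,0,1],[0,0,0,0,1],[0,0,-15,0,1],[0,0,-35,0,1],[0,0,-45,0,1]]
  ]
}}

```text
clock: 19.2
position: [0.6573, -0.1754, 0.202]
orientation: [-0.0, 0.975, 0.224, -0.001]
force: [1.1, -1.1, -0.3]
finger_gap: 0.0853
```

Call:
{"method": "apply_moves", "body": {
  "plan": [
    [[0,-20,-20,0,1],[0,-40,0,0,1],[0,-50,0,0,1],[0,-50,0,0,1],[-20,-40,0,0,1],[-20,0,0,0,1],[0,0,0,0,1],[0,0,0,0,1]]
  ]
}}

```text
clock: 20.2
position: [0.5347, -0.0127, 0.2209]
orientation: [-0.0, 0.975, 0.224, 0.0]
force: [0.5, -0.0, -0.4]
finger_gap: 0.0854
```

```bash
python3 - <<'E'
from h import *
go(.6575,-.175)
I=[]
for n in("side","top"):
    c=camera(n);W=cloud(c);I.append(c["image"])
    for nm,xy,r,lo,hi in(("bushtop",(.6575,-.175),.04,.138,.152),("washer",(.6575,-.175),.04,.09,.102),("blank",(.497,.068),.04,.034,.05)):
        m=(np.hypot(W[...,0]-xy[0],W[...,1]-xy[1])<r)&(W[...,2]>lo)&(W[...,2]<hi);P=W[m]
        if len(P)<9: print(n,nm,len(P));continue
        print(n,nm,len(P),np.round(np.percentile(P[:,2],[5,50,95]),4),cv2.minEnclosingCircle((P[:,:2]*1000).astype(np.float32)))
cv2.imwrite("pics/f.png",np.hstack([cv2.resize(I[0][160:340,330:500],(378,400)),cv2.resize(I[1][80:230,330:480],(400,400))]))
cv2.imwrite("pics/fs.png",I[0])
E
```

```text
pos [ 0.5347 -0.0127  0.2209] x axis [0.9   0.436 0.001] zax [ 0.001  0.    -1.   ] gap 0.0854 F [ 0.5 -0.  -0.4] t 20.2 -> delta mm [3.970e+01 1.996e+02 1.000e-01]
side bushtop 655 [0.1388 0.1436 0.145 ] ((656.7142944335938, -176.00592041015625), 26.174861907958984)
side washer 513 [0.091  0.0977 0.1012] ((656.556884765625, -176.31431579589844), 30.25508689880371)
side blank 615 [0.0359 0.0407 0.0417] ((494.67333984375, 67.18549346923828), 30.897857666015625)
top bushtop 0
top washer 0
top blank 120 [0.0366 0.039  0.0416] ((497.91986083984375, 89.18452453613281), 20.571205139160156)
```

View pics/f.png

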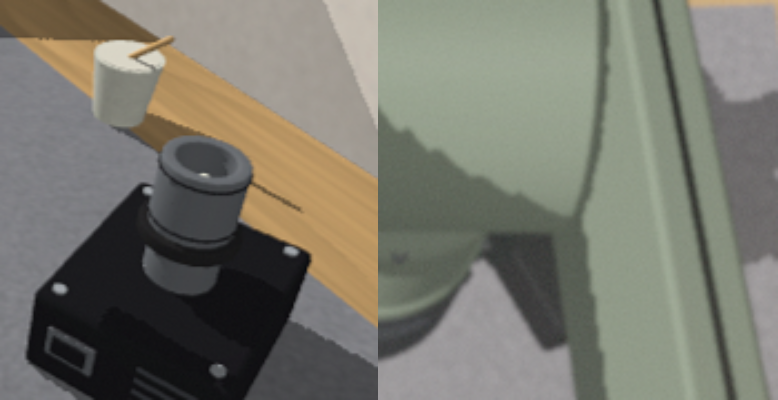

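View pics/fs.png

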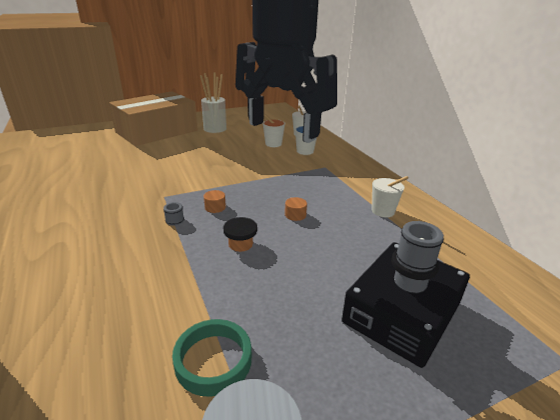

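The bushing stands upright on the washer at side (419,245), with the spindle tip visible in its bore. The blank is still on its puck at (241,235), and the arm is clear.

```bash
python3 -c "
from h import *
print(hand_in())"
```

```text
the job is handed in; nothing more can be done
None
```

I threaded the washer onto the spindle so it lies flat on the spacer, then stood the large bushing on it. Both are released, and I handed the job in at about 20 s of the 58 s allowed.

- **Last checks (side camera):** the bushing top is level at about 144 mm, as expected for a full stack. The washer's top is at about 98 mm, and both are centred within about 2 mm of the spindle axis. The spindle tip shows inside the bore.
- **Left alone:** the blank is still on its puck and the small look-alike bushing is where it was. The gripper was open and well clear of everything.
- **Not confirmed:** the arm blocked the top camera's view of the spindle at the end, so the final stack check rests on the side camera alone.

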